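Hang the saddle hook back over the pantry rail

TASK

Lift the blue saddle hook out from between the tea box and the tin, stand it upright on the worktop in the open, a hand's breadth clear of both, and let go. Then take it again by its two ends and drape it over the middle of the rail's bar, one leg on each side and its steel hook towards you, setting it down gently until it hangs fully seated, and let go. Do not shift or tip the box, the tin or the jars.

Things in the scene. Friction and masses are not known exactly. Their poses are not given: they have to be found in the camera images.
- rail_hook: The saddle hook: rigid blue inverted U, 36 mm deep (x), 50 long (y), 112 tall, about 0.16 kg. Origin: centre of its underside, between the feet; z up as it stands; -x is its front with a steel J hook. Two legs 6 mm thick leave a slot 24 mm wide, open along y, 30 mm at the mouth. It starts upright, box and tin about 6 mm from its ends: there only a grip across its 36 mm depth fits.
- hook_tip (a point): Tip of the steel J hook on the front of the saddle hook: 44 mm in front (-x) of its origin, 56 mm up.
- crest (a point): Middle of the saddle hook's solid crest, 94 mm above its origin. The crest spans 76 to 112 mm above the origin, with flat faces 18 mm in front and behind and flat ends 25 mm to each side (y).
- seat (a point): Bar axis when the saddle is seated: in the slot, 67 mm above the saddle hook's origin. The slot's top has 45-degree faces that help centre it on the bar; seated, the bar's top is 75 mm above the origin.
- rail_stand: The rail: fixed stand with a steel bar, 16 mm diameter, 220 mm long, along the stand's y axis, straight above the stand's origin (on the worktop, mid-bar); -x is its front, facing the robot. The bar is clamped at another height every time, its top 120 to 165 mm above the worktop; that height is not reported: lower until contact is felt. The clamp holds against 70 N.
- rail_foot (a point): On the rail stand, on the worktop below the face of the wooden strip, 25 mm behind (+x) the bar. The strip (240 mm long, 60 tall) moves with the bar, its top 46 mm above the bar's axis (at most 203 mm above the worktop): no finger fits between it and a seated saddle, so hold the saddle by its ends, fingertips above the bar.
- rail_left (a point): On the rail stand, on the worktop below the bar, at the stand's left (+y) edge, 130 mm from its origin. Arms join bar and strip 100 mm to each side of the middle; two posts behind the strip, 108 mm to each side, are 226 mm tall. Overhead, behind the work, hangs a wall shelf: its front edge 0.60 m ahead of the robot's base, its underside 457 mm above the worktop.
- tea_box: Tea box, 65 x 104 x 112 mm, origin at the centre of its underside; stands at the +y end of the saddle hook at the start. Leave it alone.
- food_tin: Food tin, 75 mm diameter, 110 mm tall, origin at the centre of its underside; stands at the -y end of the saddle hook at the start. Leave it alone.
- jam_jar: Jam jar with green lid, 65 mm diameter, 94 mm tall, origin at the centre of its underside. Leave it alone.
- honey_jar: Honey jar with grey lid, 70 mm diameter, 90 mm tall, origin at the centre of its underside. Leave it alone.

How it is judged:
By the outcome, as a careful person would: the job done as asked, in the order asked, and still so for the second after the job is handed in, with the robot touching nothing.
It also fails if it takes over 59 s, if anything falls off the work surface, if the arm or the gripper's body presses on something with over 40 N, if the wrist force passes 120 N, or if a joint passes its speed limit or range.

ROBOT

A 7-joint arm with a two-finger parallel gripper is mounted at the origin on a cart in front of the work surface, level with it; the furniture and walls round the work are solid. World frame = base frame: x ahead of the robot, y to its left, z up, the work surface at z = 0. Lengths are in m, angles in rad, forces in N, time in s.
With the tool pointing down it reaches from about 0.4 to 0.85 m from the base axis. Payload 10.4 kg.
Tool frame: the origin (TCP) lies midway between the tips of the shut fingers; the grasp point (between the pads) lies 19 mm behind it; z points along the fingers, y is the line along which they close (so a half turn about z gives the same grasp; the last joint's range is limited). The gripper opens to 87 mm and grips with 3 to 60 N. Pads are 19 mm wide; open, the fingers measure 117 mm over their backs; the gripper's body (75 mm by 190 mm) begins 51 mm behind the grasp point.
Start: joints at [1.143, 0.332, -0.065, 1.46, 0.022, 1.35, -0.088], TCP at [0.246, -0.575, 0.223] pointing down, gripper open.
Joint ranges: [-2.6, 2.6], [-0.5, 2.12], [-1.47, 1.34], [0.16, 2.42], [-1.27, 4.41], [0.06, 2.06], [-2.6, 2.6]. Speed limits (rad/s): [2.22, 2.22, 2.79, 2.79, 3.14, 3.14, 3.14].

INTERFACE

Orientations are given as a unit quaternion [w, x, y, z].
In Python, from rig import arm, viewer, ticket gives the robot as it stands.
- The arm moves only by the tool send_rows, never from a script. Its argument "increments" is a list of rows, each a list of 2 entries, a list of its own where there are three numbers: the shift along the tool's x, y, z in units of 60 mm (1.0 is 60 mm), then the turn, a rotation vector about the tool's x, y, z in units of 10 degrees (1.0 is 10 degrees). A call has 1 to 10 rows; each row shifts and turns the commanded pose from where the row before left it, along the tool's axes as they then stand; what a row does not reach is not made up. A row lasts 1/8 s, in which the tool goes at most 62.5 mm and 10.7 degrees, less where a joint would pass 70% of its speed; a pose out of reach is approached as far as the arm can. A call is refused whole if a number of a shift passes 1 or a number of a turn 1, either way. A call with a gripper value outside its range is refused whole. "grip" is the opening, from -1 (shut) to 1 (fully open), set as the call begins (left out, the last holds). The fingers move at their own pace and stop on an object; "newtons" is the grip in N (left out, the last holds). Time passes only in rows, so rows that do not move let the fingers close. It gives the time, the measured TCP pose, the force, the opening and the grip force at its end, in the units of the state.
- arm.read_state(): the state, without advancing time (a new reading comes with each control period).
- viewer.capture(name): name is "scene" or "top"; returns a dict with "image" (480x640x3 uint8, blue, green, red), "z_map" (480x640 float32, m along the optical axis (not along the pixel's ray), 0 where there is no reading), "vfov" (degrees; the focal length in pixels is half the picture's height over the tangent of half this angle, whatever the lens; pixels are square), "cx", "cy" (the principal point, pixels), "world_to_cam" (4x4, takes a point from world to camera coordinates). Camera axes: x right, y down, z forward; pixel columns grow to the right and rows downward; lengths in m; the calibration is good to about 2 mm. A picture is of the moment at which its call begins.
- ticket.finish_job(): hands the job in; it is judged then, once.
The state is a dict: "time": time; "q": joint angles; "joint_vel": joint speeds; "joint_torque": joint torques, N m; "ee_pos": TCP position; "orientation": TCP orientation; "wrist_force": force on the tool from outside, world axes, zero at the start; "torque": the same for the moment, N m; "gripper_width": finger opening in m; "grip_force": force on a finger pad.
Only numpy, scipy, OpenCV 4.12 (cv2) and the standard library are available. Lean on these libraries where they do the work, as an engineer would, in place of code of your own. Each camera call takes 0.05 s, during which the arm holds its last target. There are 200 camera calls.

## Working session

There is one attempt and no reset: what is moved stays moved. The work goes in short steps, Python scripts to look and compute and a tool call to move; the robot and the scene stay as the last step left them, time stands still between calls to the robot, and variables do not carry over. Pictures are saved under pics/ and viewed, at most 10 in all, crops included, and the job is handed in when it is done.

Besides the shell and the picture viewer there is one more tool, called as a command line: name --argument value ..., lists and objects as JSON in quotes. send_rows: Moves the arm, as the interface text tells. Its arguments: {"type":"object","properties":{"increments":{"type":"array"},"grip":{"type":"number"},"newtons":{"type":"number"}},"required":["increments"]}

```bash
mkdir -p pics; python3 - <<'E'
from rig import arm, viewer
import cv2, numpy as np
s=arm.read_state(); print({k:np.round(v,3).tolist() for k,v in s.items()})
for n in("scene","top"):
    c=viewer.capture(n); cv2.imwrite(f"pics/{n}0.png",c["image"]); np.savez(f"{n}0.npz",**c)
    print(n,c["vfov"],c["cx"],c["cy"],np.round(c["world_to_cam"],3).tolist())
E
```

```text
{'time': 0.0, 'q': [1.143, 0.333, -0.065, 1.461, 0.022, 1.35, -0.089], 'joint_vel': [0.001, -0.0, -0.0, 0.0, -0.0, 0.002, 0.0], 'joint_torque': [-0.0, -62.324, 0.025, -38.99, -0.061, 0.04, 0.0], 'ee_pos': [0.246, -0.574, 0.222], 'orientation': [-0.001, 0.98, 0.201, -0.0], 'wrist_force': [0.755, 0.006, 0.4], 'torque': [-0.0, -0.006, -0.002], 'grip_force': 0.0, 'gripper_width': 0.087}
scene 48.355652388913434 313.1507235670595 240.40915881841104 [[-0.61, -0.792, -0.003, 0.394], [-0.562, 0.435, -0.704, 0.363], [0.559, -0.428, -0.71, 0.892], [0.0, 0.0, 0.0, 1.0]]
top 56.05824043345084 321.06084550090935 240.54253209264596 [[0.021, -1.0, 0.003, 0.06], [-0.994, -0.021, -0.108, 0.594], [0.108, -0.001, -0.994, 1.107], [0.0, 0.0, 0.0, 1.0]]
```

View pics/scene0.png

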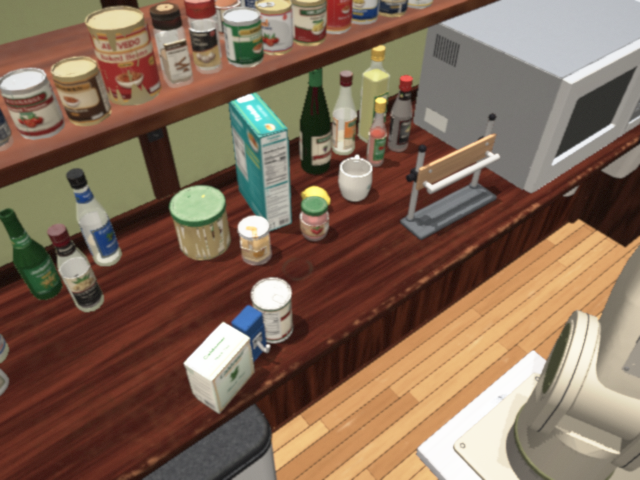

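View pics/top0.png

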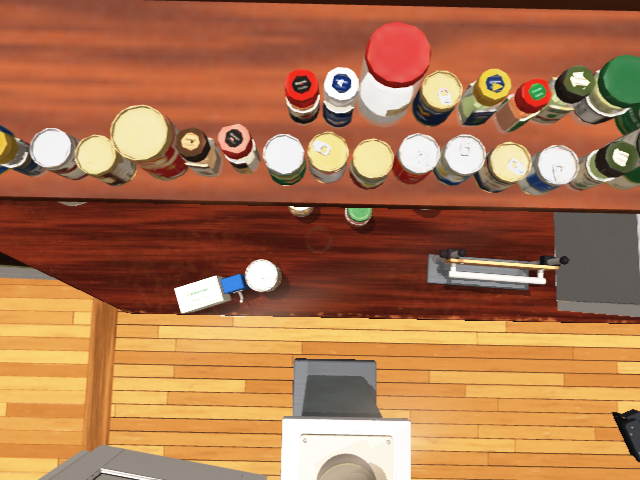

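The scene view shows the blue hook at about (250,328), with the box at (220,367), the tin at (272,310) and the rail at (455,180). In the top view, the hook is at (232,285) and the bar runs from (452,273) to (543,280).

```bash
cat > h.py <<'E'
import numpy as np, cv2
def cloud(c):
    f=240/np.tan(np.radians(float(c["vfov"]))/2); z=c["z_map"].astype(float)
    v,u=np.mgrid[:480,:640]; W=np.array(c["world_to_cam"])
    P=np.stack([(u-float(c["cx"]))/f*z,(v-float(c["cy"]))/f*z,z],-1)-W[:3,3]
    P=P@W[:3,:3]; P[z==0]=np.nan; return P
def blue(c):
    h=cv2.cvtColor(c["image"],cv2.COLOR_BGR2HSV); return (h[...,0]>100)&(h[...,0]<125)&(h[...,1]>130)&(h[...,2]>50)
def rect(p): 
    r=cv2.minAreaRect((p[:,:2]*1000).astype(np.float32)); return np.round(r[0],1),np.round(r[1],1),round(r[2],1)
E
python3 - <<'E'
from h import *
for n in("scene","top"):
    c=np.load(n+"0.npz"); P=cloud(c); b=blue(c)
    with np.errstate(invalid='ignore'):
        X,Y,Z=P[...,0],P[...,1],P[...,2]
        m=b&(X>.35)&(X<.6)&(Y>0.1)&(Y<.5)
        print(n,"blue",m.sum(),np.nanpercentile(Z[m],[2,50,95]))
        t=m&(Z>.1); print(" top",t.sum(),rect(P[t]),Z[t].mean())
        near=(X>.3)&(X<.6)&(Y>0.1)&(Y<.5)&~b
        for nm,l,hi in(("objs",.100,.12),):
            k=(near&(Z>l)&(Z<hi)).astype(np.uint8)
            nn,L,st,ce=cv2.connectedComponentsWithStats(k)
            for i in range(1,nn):
                if st[i,4]>60: q=P[L==i]; print(" obj",st[i,4],rect(q),q[:,2].mean())
        R=(X>.35)&(X<.62)&(Y>-.62)&(Y<-.15)&(Z>.01)&(Z<.3)
        hs=cv2.cvtColor(c["image"],cv2.COLOR_BGR2HSV)
        w=R&(hs[...,1]<45)&(hs[...,2]>150)&(Z>.08)
        o=R&(hs[...,0]>8)&(hs[...,0]<28)&(hs[...,1]>60)&(Z>.08)
        for nm,k in(("white",w),("wood",o),("base",R&(Z<.04))):
            q=P[k]; 
            if len(q)>20: print(" ",nm,len(q),rect(q),np.percentile(q,[1,50,99],axis=0).round(3).tolist())
E
```

```text
scene blue 684 [0.01082872 0.10877436 0.11218215]
 top 477 (array([477. , 280.4]), array([36.1, 48.4]), 18.7) 0.10939439857048763
 obj 1083 (array([499.8, 218.9]), array([86.3, 76.3]), 78.1) 0.10607382322390276
 obj 1977 (array([452. , 352.9]), array([ 62.6, 108.9]), 17.3) 0.10911930262219025
  white 1549 (array([ 495.7, -420.7]), array([410.6, 103.4]), 81.7) [[0.429, -0.573, 0.082], [0.446, -0.524, 0.138], [0.533, -0.222, 0.297]]
  wood 1526 (array([ 539.8, -369.7]), array([ 52.6, 320.4]), 6.5) [[0.524, -0.445, 0.117], [0.531, -0.319, 0.152], [0.548, -0.21, 0.177]]
  base 1923 (array([ 517.2, -408.8]), array([422.9, 176.1]), 89.8) [[0.43, -0.605, 0.01], [0.518, -0.373, 0.012], [0.562, -0.204, 0.039]]
top blue 369 [0.07626879 0.11163383 0.11500959]
 top 338 (array([480.2, 276.3]), array([35.9, 50. ]), 17.1) 0.11168943786460042
 obj 813 (array([501. , 210.4]), array([73.2, 74.1]), 45.5) 0.1076337306026092
 obj 1172 (array([453.4, 353.9]), array([ 61.3, 102.9]), 19.1) 0.11099405701440081
  white 716 (array([ 514.4, -331.2]), array([219.6,  31.7]), 86.8) [[0.495, -0.437, 0.131], [0.507, -0.329, 0.137], [0.533, -0.223, 0.143]]
  wood 638 (array([ 523.1, -384.1]), array([339.2,  82. ]), 71.3) [[0.431, -0.53, 0.116], [0.534, -0.333, 0.174], [0.545, -0.213, 0.251]]
  base 1761 (array([ 499.3, -375.1]), array([186.8, 346. ]), 9.6) [[0.44, -0.528, 0.01], [0.521, -0.349, 0.013], [0.608, -0.205, 0.039]]
```

```bash
cat >> h.py <<'E'
def plan(x,y,z,yaw,s=None):
    """rows units needed: first turn about tool z to tool-y yaw (deg), then shift in turned tool axes"""
    from rig import arm
    from scipy.spatial.transform import Rotation as R
    s=s or arm.read_state(); w,a,b,c=s["orientation"]; M=R.from_quat([a,b,c,w]).as_matrix()
    p=np.array(s["ee_pos"]); cy=np.degrees(np.arctan2(M[1,1],M[0,1])); t=np.radians(yaw)
    Y=np.array([np.cos(t),np.sin(t),0]); Z=np.array([0,0,-1.]); X=np.cross(Y,Z); T=np.stack([X,Y,Z],1)
    e=R.from_matrix(M.T@T).as_rotvec(degrees=True)
    d=T.T@(np.array([x,y,z])-p)
    print("t",round(s["time"],2),"p",p.round(4),"yaw",cy.round(2),"turn units",(e/10).round(3),"shift units",(d/.06).round(3),"F",np.round(s["wrist_force"],1),"w",round(s["gripper_width"],4),"g",round(s["grip_force"],1))
E
python3 - <<'E'
from h import *
np.set_printoptions(precision=4,suppress=True)
for n in("scene","top"):
    c=np.load(n+"0.npz"); P=cloud(c); X,Y,Z=P[...,0],P[...,1],P[...,2]
    hs=cv2.cvtColor(c["image"],cv2.COLOR_BGR2HSV)
    R=(X>.47)&(X<.58)&(Y>-.5)&(Y<-.18)
    o=R&(hs[...,0]>8)&(hs[...,0]<28)&(hs[...,1]>60)&(Z>.1)&(Z<.19)
    w=R&(hs[...,1]<60)&(hs[...,2]>120)&(Z>.115)&(Z<.155)
    for nm,k in(("bar",w),("strip",o)):
        q=P[k]; print(n,nm,len(q),"ymin/max",np.percentile(q[:,1],[.5,99.5]),"z",np.percentile(q[:,2],[2,50,98]))
        for y in np.arange(-.45,-.2,.02):
            g=q[abs(q[:,1]-y)<.01]
            if len(g)>8: print("  y%.2f x %.4f..%.4f z max %.4f med %.4f xAtTop %.4f"%(y,np.percentile(g[:,0],3),np.percentile(g[:,0],97),np.percentile(g[:,2],97),np.median(g[:,2]),np.median(g[g[:,2]>np.percentile(g[:,2],75),0])))
    b=R|((X>.43)&(X<.58)&(Y>-.5)&(Y<-.18)); b=b&(Z>.006)&(Z<.03)&(hs[...,1]<90)
    print("base",rect(P[b]),b.sum())
    m=(X>.3)&(X<.8)&(Y>-.2)&(Y<.17)&(Z>.03)&(Z<.3)
    print("others", rect(P[m]) if m.sum()>5 else 0)
plan=__import__("h").plan; plan(.479,.278,.3,18)
E
```

```text
scene bar 603 ymin/max [-0.4444 -0.2161] z [0.1251 0.1342 0.1386]
  y-0.43 x 0.4918..0.5253 z max 0.1380 med 0.1335 xAtTop 0.5015
  y-0.41 x 0.4922..0.5052 z max 0.1383 med 0.1344 xAtTop 0.5011
  y-0.39 x 0.4933..0.5061 z max 0.1381 med 0.1347 xAtTop 0.5010
  y-0.37 x 0.4941..0.5082 z max 0.1390 med 0.1349 xAtTop 0.5003
  y-0.35 x 0.4957..0.5085 z max 0.1380 med 0.1335 xAtTop 0.5034
  y-0.33 x 0.4960..0.5094 z max 0.1388 med 0.1348 xAtTop 0.5033
  y-0.31 x 0.4973..0.5100 z max 0.1392 med 0.1345 xAtTop 0.5034
  y-0.29 x 0.4985..0.5107 z max 0.1376 med 0.1346 xAtTop 0.5075
  y-0.27 x 0.5002..0.5130 z max 0.1385 med 0.1348 xAtTop 0.5067
  y-0.25 x 0.5019..0.5170 z max 0.1382 med 0.1347 xAtTop 0.5087
  y-0.23 x 0.5026..0.5358 z max 0.1373 med 0.1334 xAtTop 0.5095
  y-0.21 x 0.5031..0.5524 z max 0.1364 med 0.1305 xAtTop 0.5076
scene strip 1524 ymin/max [-0.4466 -0.2094] z [0.118  0.1519 0.1759]
  y-0.45 x 0.5226..0.5307 z max 0.1740 med 0.1572 xAtTop 0.5271
  y-0.43 x 0.5232..0.5520 z max 0.1759 med 0.1575 xAtTop 0.5268
  y-0.41 x 0.5243..0.5303 z max 0.1764 med 0.1478 xAtTop 0.5271
  y-0
[... 1997 characters left out ...]
0.5382 z max 0.1779 med 0.1747 xAtTop 0.5357
  y-0.31 x 0.5319..0.5400 z max 0.1787 med 0.1741 xAtTop 0.5353
  y-0.29 x 0.5331..0.5414 z max 0.1783 med 0.1736 xAtTop 0.5382
  y-0.27 x 0.5340..0.5412 z max 0.1785 med 0.1749 xAtTop 0.5369
  y-0.25 x 0.5351..0.5432 z max 0.1776 med 0.1741 xAtTop 0.5387
  y-0.23 x 0.5361..0.5453 z max 0.1774 med 0.1744 xAtTop 0.5403
  y-0.21 x 0.5374..0.5455 z max 0.1778 med 0.1575 xAtTop 0.5411
base (array([ 523.3, -330.3]), array([258.3,  74.6]), 87.0) 1772
others (array([612.8, -23.6]), array([127.4, 351.3]), 0.4)
t 0.1 p [ 0.246  -0.5742  0.2219] yaw -66.81 turn units [-0.006 -0.005 -8.481] shift units [12.308  8.082 -1.302] F [-0.4  0.1 -0.3] w 0.0869 g 0.0
```

send_rows --increments '[[[0,0,-0.13],[0,0,-0.85]],[[0,0,-0.13],[0,0,-0.85]],[[0,0,-0.13],[0,0,-0.85]],[[0,0,-0.13],[0,0,-0.85]],[[0,0,-0.13],[0,0,-0.85]],[[0,0,-0.13],[0,0,-0.85]],[[0,0,-0.13],[0,0,-0.85]],[[0,0,-0.13],[0,0,-0.85]],[[0,0,-0.13],[0,0,-0.85]],[[0,0,-0.13],[0,0,-0.85]]]' --grip 1

```text
time: 1.35
ee_pos: [0.2461, -0.5743, 0.3003]
orientation: [-0.0, 0.584, 0.811, 0.0]
wrist_force: [-0.1, -0.0, 0.6]
gripper_width: 0.0871
grip_force: 0.0
```

send_rows --increments '[[[0.66,0.52,0],[0,0,0]],[[0.66,0.52,0],[0,0,0]],[[0.66,0.52,0],[0,0,0]],[[0.66,0.52,0],[0,0,0]],[[0.66,0.52,0],[0,0,0]],[[0.66,0.52,0],[0,0,0]],[[0.66,0.52,0],[0,0,0]],[[0.66,0.52,0],[0,0,0]],[[0.66,0.52,0],[0,0,0]],[[0.66,0.52,0],[0,0,0]]]'

```text
time: 2.6
ee_pos: [0.4191, -0.0993, 0.3004]
orientation: [0.0, 0.586, 0.81, -0.0]
wrist_force: [0.2, -1.3, -0.2]
gripper_width: 0.0873
grip_force: 0.0
```

```bash
python3 -c "
from h import *; plan(.479,.278,.22,18)"
```

```text
t 2.6 p [ 0.4191 -0.0993  0.3004] yaw 18.18 turn units [-0.001  0.002  0.018] shift units [5.671 2.893 1.34 ] F [ 0.2 -1.3 -0.2] w 0.0873 g 0.0
```

send_rows --increments '[[[0.63,0.32,0],[0,0,0]],[[0.63,0.32,0],[0,0,0]],[[0.63,0.32,0],[0,0,0]],[[0.63,0.32,0],[0,0,0]],[[0.63,0.32,0],[0,0,0]],[[0.63,0.32,0],[0,0,0]],[[0.63,0.32,0.2],[0,0,0]],[[0.63,0.32,0.4],[0,0,0]],[[0.63,0.33,0.4],[0,0,0]],[[0,0,0.34],[0,0,0]]]'

```text
time: 3.85
ee_pos: [0.4758, 0.2801, 0.2185]
orientation: [-0.002, 0.584, 0.812, 0.0]
wrist_force: [-0.1, -0.9, 0.5]
gripper_width: 0.0872
grip_force: 0.0
```

```bash
python3 -c "
from h import *; plan(.479,.278,.08,18)
from rig import viewer
c=viewer.capture('top'); P=cloud(c); m=blue(c)&(P[...,2]>.1)&(P[...,0]<.6)&(P[...,1]>.1); print(m.sum()); cv2.imwrite('pics/t1.png',cv2.resize(c['image'][220:340,160:320],None,fx=4,fy=4))"
```

```text
t 3.85 p [0.4758 0.2801 0.2185] yaw 18.53 turn units [-0.01  -0.015  0.053] shift units [-0.05   0.04   2.309] F [-0.1 -0.9  0.5] w 0.0872 g 0.0
225
```

View pics/t1.png

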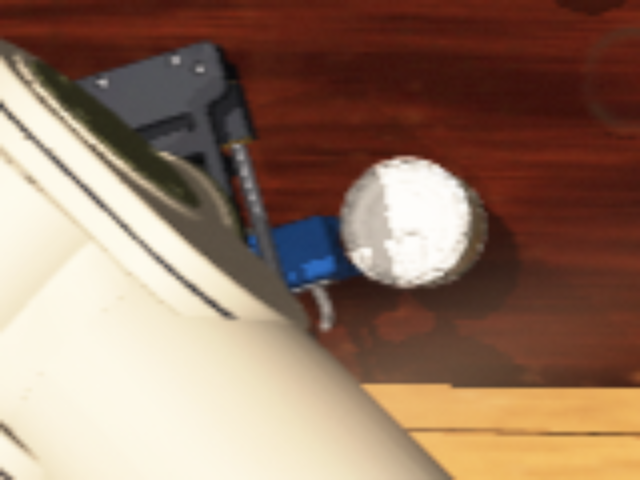

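The gripper hangs over the hook: the body's corner is at crop (200,60), the blue crest at (310,250) and the tin at (410,220). The apparent offset is parallax. I'll go down slowly.

send_rows --increments '[[[-0.03,0.03,0.3],[0,0,0.03]],[[0,0,0.3],[0,0,0]],[[0,0,0.3],[0,0,0]],[[0,0,0.3],[0,0,0]],[[0,0,0.3],[0,0,0]],[[0,0,0.3],[0,0,0]],[[0,0,0.3],[0,0,0]],[[0,0,0.2],[0,0,0]],[[0,0,0],[0,0,0]]]'

```text
time: 5.03
ee_pos: [0.4793, 0.2751, 0.0813]
orientation: [-0.0, 0.588, 0.809, -0.001]
wrist_force: [-0.9, 0.3, -0.3]
gripper_width: 0.0874
grip_force: 0.0
```

send_rows --increments '[[[0,0,0],[0,0,0]],[[0,0,0],[0,0,0]],[[0,0,0],[0,0,0]],[[0,0,0],[0,0,0]],[[0,0,0],[0,0,0]],[[0,0,0],[0,0,0]]]' --grip -1 --newtons 25

```text
time: 5.78
ee_pos: [0.4798, 0.2753, 0.0821]
orientation: [0.0, 0.589, 0.808, 0.0]
wrist_force: [-0.1, 0.8, -0.3]
gripper_width: 0.0359
grip_force: 24.9
```

```bash
python3 -c "
from h import *; plan(.479,.278,.22,18)"
```

```text
t 5.78 p [0.4798 0.2753 0.0821] yaw 17.89 turn units [ 0.001  0.    -0.011] shift units [ 4.700e-02  2.000e-03 -2.298e+00] F [-0.1  0.8 -0.3] w 0.0359 g 24.9
```

send_rows --increments '[[[0,0,-0.1],[0,0,0]],[[0,0,-0.2],[0,0,0]],[[0,0,-0.3],[0,0,0]],[[0,0,-0.4],[0,0,0]],[[0,0,-0.4],[0,0,0]],[[0,0,-0.4],[0,0,0]],[[0,0,-0.4],[0,0,0]],[[0,0,-0.3],[0,0,0]],[[0,0,-0.1],[0,0,0]],[[0,0,0],[0,0,0]]]'

```text
time: 7.02
ee_pos: [0.4797, 0.2752, 0.2381]
orientation: [0.0, 0.589, 0.808, -0.0]
wrist_force: [-0.3, -0.4, -2.1]
gripper_width: 0.0362
grip_force: 24.9
```

```bash
python3 -c "
from h import *; plan(.47,-.05,.24,-3.1)
from rig import viewer
c=viewer.capture('scene'); cv2.imwrite('pics/s1.png',c['image'][180:420,130:450])"
```

```text
t 7.03 p [0.4797 0.2752 0.2381] yaw 17.89 turn units [1.000e-03 1.000e-03 2.099e+00] shift units [-5.421  0.132 -0.031] F [-0.3 -0.4 -2.1] w 0.0362 g 24.9
```

View pics/s1.png

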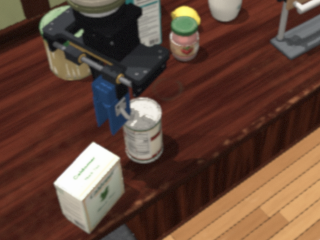

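The hook is held and clear above the box and tin, at about crop (110,105), with its steel hook facing front. Next I carry it to the open area.

send_rows --increments '[[[0,0,0],[0,0,0.5]],[[0,0,0],[0,0,0.8]],[[0,0,0],[0,0,0.8]],[[-0.5,0,0],[0,0,0]],[[-0.8,0,0],[0,0,0]],[[-0.8,0.03,0],[0,0,0]],[[-0.8,0.05,0],[0,0,0]],[[-0.8,0.05,0],[0,0,0]],[[-0.8,0,0],[0,0,0]],[[-0.7,0,0],[0,0,0]]]'

```text
time: 8.32
ee_pos: [0.4698, -0.0386, 0.2374]
orientation: [-0.0, 0.726, 0.687, -0.0]
wrist_force: [0.3, 0.4, -1.8]
gripper_width: 0.0357
grip_force: 24.9
```

send_rows --increments '[[[-0.2,0,0.2],[0,0,0]],[[0,0,0.4],[0,0,0]],[[0,0,0.5],[0,0,0]],[[0,0,0.5],[0,0,0]],[[0,0,0.5],[0,0,0]],[[0,0,0.2],[0,0,0]],[[0,0,0.1],[0,0,0]],[[0,0,0.1],[0,0,0]],[[0,0,0],[0,0,0]]]'

```text
time: 9.45
ee_pos: [0.4701, -0.0487, 0.0884]
orientation: [0.0, 0.726, 0.688, 0.0]
wrist_force: [-0.5, -0.0, -1.1]
gripper_width: 0.0359
grip_force: 24.9
```

```bash
python3 -c "
from h import *; plan(.47,-.05,.0815,-3.1)"
```

```text
t 9.45 p [ 0.4701 -0.0487  0.0884] yaw -3.11 turn units [ 0.002  0.001 -0.001] shift units [-0.022 -0.001  0.114] F [-0.5 -0.  -1.1] w 0.0359 g 24.9
```

Lower the last 7 mm gently.

send_rows --increments '[[[0,0,0.04],[0,0,0]],[[0,0,0.03],[0,0,0]],[[0,0,0.03],[0,0,0]],[[0,0,0.01],[0,0,0]],[[0,0,0],[0,0,0]],[[0,0,0],[0,0,0]]]'

```text
time: 10.2
ee_pos: [0.4702, -0.0487, 0.082]
orientation: [0.0, 0.726, 0.688, -0.0]
wrist_force: [-1.5, 0.4, 6.0]
gripper_width: 0.0355
grip_force: 24.8
```

Contact is felt (+6 N), so I release, rise and turn 90°.

send_rows --increments '[[[0,0,0],[0,0,0]],[[0,0,0],[0,0,0]],[[0,0,0],[0,0,0]],[[0,0,0],[0,0,0]],[[0,0,0],[0,0,0]],[[0,0,-0.2],[0,0,0]],[[0,0,-0.4],[0,0,0]],[[0,0,-0.4],[0,0,0]],[[0,0,-0.3],[0,0,0]],[[0,0,-0.1],[0,0,0]]]' --grip 1

```text
time: 11.45
ee_pos: [0.4705, -0.0488, 0.1668]
orientation: [0.001, 0.726, 0.688, 0.0]
wrist_force: [-0.1, 0.4, -1.1]
gripper_width: 0.087
grip_force: 0.0
```

send_rows --increments '[[[0,0,0],[0,0,0.9]],[[0,0,0],[0,0,0.9]],[[0,0,0],[0,0,0.9]],[[0,0,0],[0,0,0.9]],[[0,0,0],[0,0,0.9]],[[0,0,0],[0,0,0.9]],[[0,0,0],[0,0,0.9]],[[0,0,0],[0,0,0.9]],[[0,0,0],[0,0,0.9]],[[0,0,0],[0,0,0.9]]]'

```text
time: 12.7
ee_pos: [0.4696, -0.0487, 0.165]
orientation: [-0.0, 1.0, -0.03, -0.0]
wrist_force: [1.1, 0.3, 0.2]
gripper_width: 0.0868
grip_force: 0.0
```

```bash
python3 -c "
from h import *; plan(.47,-.0487,.082,-93.1)
from rig import viewer
for n in('scene','top'):
    c=viewer.capture(n); P=cloud(c); m=blue(c)&(P[...,0]>.4)&(P[...,0]<.6)&(abs(P[...,1]+.05)<.1); t=m&(P[...,2]>.1); print(n,m.sum(),t.sum(),rect(P[t]) if t.sum()>9 else 0, np.nanpercentile(P[m][:,2],[2,98]) if m.sum() else 0)
    cv2.imwrite(f'pics/{n}2.png',c['image'])"
```

```text
t 12.7 p [ 0.4696 -0.0487  0.165 ] yaw -93.4 turn units [-0.001  0.006 -0.03 ] shift units [0.007 0.    1.384] F [1.1 0.3 0.2] w 0.0868 g 0.0
scene 922 340 (array([468.4, -43. ]), array([49.4, 37. ]), 89.6) [0.00562061 0.11231411]
top 0 0 0 0
```

View pics/scene2.png

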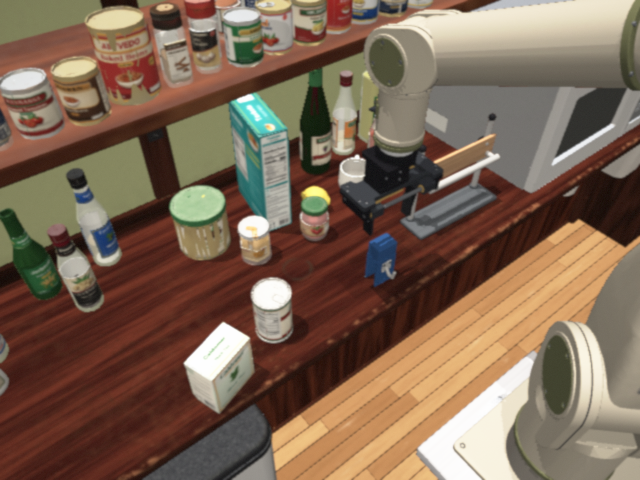

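The hook stands upright and free at (381,260), well clear of the tin at (272,310) and the box. Next I take it by its ends.

send_rows --increments '[[[0,-0.05,0.1],[0,0,-0.03]],[[0,0,0.2],[0,0,0]],[[0,0,0.3],[0,0,0]],[[0,0,0.3],[0,0,0]],[[0,0,0.3],[0,0,0]],[[0,0,0.15],[0,0,0]],[[0,0,0],[0,0,0]]]'

```text
time: 13.68
ee_pos: [0.4698, -0.0455, 0.0839]
orientation: [-0.0, 1.0, -0.024, -0.001]
wrist_force: [0.5, -0.2, 0.8]
gripper_width: 0.087
grip_force: 0.0
```

```bash
python3 -c "
from h import *; plan(.4702,-.0457,.084,-93.1)"
```

```text
t 13.68 p [ 0.4698 -0.0455  0.0839] yaw -92.79 turn units [-0.002  0.006  0.031] shift units [ 0.007  0.003 -0.002] F [ 0.5 -0.2  0.8] w 0.087 g 0.0
```

send_rows --increments '[[[0,0,0],[0,0,0]],[[0,0,0],[0,0,0]],[[0,0,0],[0,0,0]],[[0,0,0],[0,0,0]],[[0,0,0],[0,0,0]],[[0,0,0],[0,0,0]]]' --grip -1 --newtons 25

```text
time: 14.42
ee_pos: [0.4702, -0.0457, 0.0846]
orientation: [0.0, 1.0, -0.024, 0.0]
wrist_force: [0.8, -0.4, 1.0]
gripper_width: 0.0499
grip_force: 24.9
```

send_rows --increments '[[[0,0,-0.1],[0,0,0]],[[0,0,-0.3],[0,0,0]],[[0,0,-0.4],[0,0,0]],[[0,0,-0.5],[0,0,0]],[[0,0,-0.5],[0,0,0]],[[0,0,-0.5],[0,0,0]],[[0,0,-0.4],[0,0,0]],[[0,0,-0.3],[0,0,0]],[[0,0,-0.1],[0,0,0]],[[0,0,0],[0,0,0]]]'

```text
time: 15.68
ee_pos: [0.47, -0.0456, 0.2704]
orientation: [0.0, 1.0, -0.024, -0.0]
wrist_force: [-0.8, 0.0, -1.2]
gripper_width: 0.0497
grip_force: 24.9
```

```bash
python3 -c "
from h import *; plan(.48,-.33,.2675,-93.1)
from rig import viewer
for n in('scene','top'):
    c=viewer.capture(n); P=cloud(c); m=blue(c)&(P[...,0]>.4)&(P[...,0]<.6)&(abs(P[...,1]+.05)<.1); print(n,m.sum())
    if m.sum(): print(np.nanpercentile(P[m],[1,50,99],axis=0))
    cv2.imwrite(f'pics/{n}3.png',c['image'][130:330,260:520])"
```

```text
t 15.68 p [ 0.47   -0.0456  0.2704] yaw -92.8 turn units [0.   0.   0.03] shift units [0.422 4.724 0.049] F [-0.8  0.  -1.2] w 0.0497 g 24.9
scene 1079
[[ 0.44946847 -0.06492749  0.18950057]
 [ 0.45419956 -0.03374528  0.26005125]
 [ 0.48554897 -0.01728708  0.29900897]]
top 0
```

View pics/scene3.png

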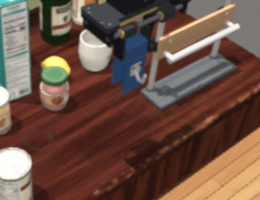

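Held by its ends at crop (130,60), upright. Next I carry it beside the bar, then over it.

send_rows --increments '[[[0,0.4,0],[0,0,0.03]],[[0,0.7,0],[0,0,0]],[[0,0.8,0],[0,0,0]],[[0,0.8,0],[0,0,0]],[[0,0.8,0],[0,0,0]],[[0,0.7,0],[0,0,0]],[[0,0.52,0],[0,0,0]],[[0,0,0],[0,0,0]]]'

```text
time: 16.77
ee_pos: [0.4535, -0.3309, 0.2688]
orientation: [-0.001, 1.0, -0.029, -0.001]
wrist_force: [0.3, 0.2, -1.2]
gripper_width: 0.0498
grip_force: 24.9
```

send_rows --increments '[[[0.1,0,0],[0,0,0]],[[0.2,0,0],[0,0,0]],[[0.2,0,0],[0,0,0]],[[0.2,0,0],[0,0,0]],[[0.14,0,0],[0,0,0]],[[0,0,0],[0,0,0]]]'

```text
time: 17.52
ee_pos: [0.5058, -0.3308, 0.2703]
orientation: [-0.0, 1.0, -0.027, -0.0]
wrist_force: [-0.1, 0.3, -1.7]
gripper_width: 0.0497
grip_force: 24.9
```

```bash
python3 -c "
from h import *; plan(.505,-.331,.25,-93.1)
from rig import viewer
for n in('scene','top'):
    c=viewer.capture(n); P=cloud(c); m=blue(c)&(P[...,0]>.4)&(P[...,0]<.6)&(abs(P[...,1]+.33)<.1); print(n,m.sum())
    if m.sum(): print(np.nanpercentile(P[m],[1,50,99],axis=0))
    cv2.imwrite(f'pics/{n}4.png',cv2.resize(c['image'][90:260,360:540],None,fx=3,fy=3))"
```

```text
t 17.52 p [ 0.5058 -0.3308  0.2703] yaw -93.06 turn units [-0.003  0.001  0.004] shift units [-0.014  0.004  0.338] F [-0.1  0.3 -1.7] w 0.0497 g 24.9
scene 838
[[ 0.48561112 -0.34906382  0.19152207]
 [ 0.49185074 -0.31850112  0.25705299]
 [ 0.52167721 -0.30177528  0.29864995]]
top 0
```

View pics/scene4.png

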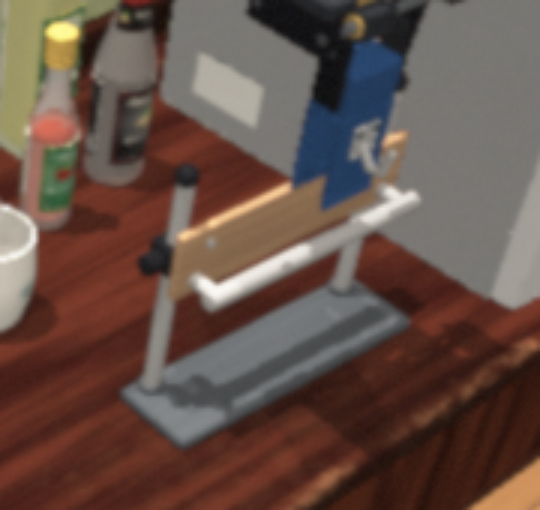

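The saddle is above the bar (crop blue at (350,130), feet above the strip's top edge) and in line with it. I lower it in stages.

send_rows --increments '[[[-0.01,0,0.15],[0,0,0]],[[0,0,0.25],[0,0,0]],[[0,0,0.2],[0,0,0]],[[0,0,0.15],[0,0,0]],[[0,0,0.15],[0,0,0]],[[0,0,0.1],[0,0,0]],[[0,0,0],[0,0,0]]]'

```text
time: 18.5
ee_pos: [0.5045, -0.331, 0.2102]
orientation: [-0.0, 1.0, -0.027, -0.0]
wrist_force: [0.1, -0.2, -2.3]
gripper_width: 0.0499
grip_force: 24.9
```

```bash
python3 -c "
from h import *; plan(.505,-.331,.15,-93.1)
from rig import viewer
c=viewer.capture('scene'); P=cloud(c); m=blue(c)&(P[...,0]>.4)&(P[...,0]<.6)&(abs(P[...,1]+.33)<.1); print(m.sum(),np.nanpercentile(P[m],[1,50,99],axis=0))
cv2.imwrite('pics/scene5.png',cv2.resize(c['image'][110:240,390:510],None,fx=4,fy=4))"
```

```text
t 18.5 p [ 0.5045 -0.331   0.2102] yaw -93.1 turn units [-0.002  0.003 -0.   ] shift units [ 8.000e-03 -1.000e-03  1.003e+00] F [ 0.1 -0.2 -2.3] w 0.0499 g 24.9
730 [[ 0.48443382 -0.34920777  0.13027949]
 [ 0.49038212 -0.31857978  0.19720742]
 [ 0.52002224 -0.30088912  0.23804254]]
```

View pics/scene5.png

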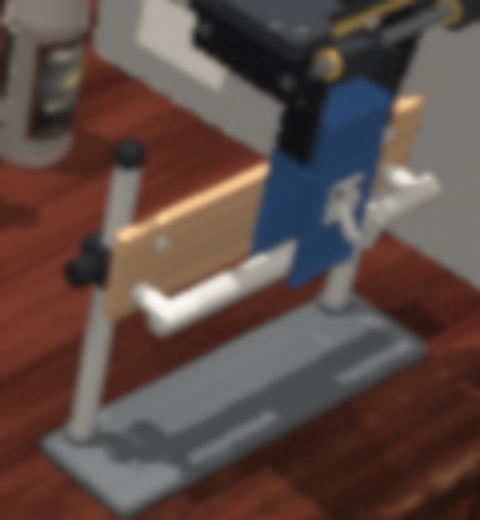

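The bar has entered the slot: a leg shows on each side at crop (270,215) and (320,250), and there is no side force. I keep lowering, slower near the expected seat at z≈0.148.

send_rows --increments '[[[0,0,0.15],[0,0,0]],[[0,0,0.2],[0,0,0]],[[0,0,0.2],[0,0,0]],[[0,0,0.15],[0,0,0]],[[0,0,0.05],[0,0,0]],[[0,0,0],[0,0,0]]]'

```text
time: 19.3
ee_pos: [0.5046, -0.3311, 0.1655]
orientation: [-0.0, 1.0, -0.027, 0.0]
wrist_force: [0.2, 0.8, -0.9]
gripper_width: 0.0503
grip_force: 24.9
```

send_rows --increments '[[[0,0,0.03],[0,0,0]],[[0,0,0.03],[0,0,0]],[[0,0,0.02],[0,0,0]],[[0,0,0],[0,0,0]]]'

```text
time: 19.8
ee_pos: [0.5046, -0.3311, 0.1607]
orientation: [0.0, 1.0, -0.027, -0.0]
wrist_force: [-0.4, 0.0, -2.1]
gripper_width: 0.0499
grip_force: 24.9
```

send_rows --increments '[[[0,0,0.03],[0,0,0]],[[0,0,0.03],[0,0,0]],[[0,0,0.03],[0,0,0]],[[0,0,0.02],[0,0,0]],[[0,0,0],[0,0,0]]]'

```text
time: 20.42
ee_pos: [0.5046, -0.3311, 0.154]
orientation: [-0.0, 1.0, -0.027, -0.0]
wrist_force: [-0.1, -0.4, -0.9]
gripper_width: 0.0496
grip_force: 24.9
```

send_rows --increments '[[[0,0,0.02],[0,0,0]],[[0,0,0.02],[0,0,0]],[[0,0,0],[0,0,0]]]'

```text
time: 20.8
ee_pos: [0.5046, -0.3311, 0.1516]
orientation: [-0.0, 1.0, -0.027, -0.0]
wrist_force: [0.2, -0.2, -1.7]
gripper_width: 0.0496
grip_force: 24.9
```

send_rows --increments '[[[0,0,0.02],[0,0,0]],[[0,0,0.02],[0,0,0]],[[0,0,0],[0,0,0]]]'

```text
time: 21.18
ee_pos: [0.5046, -0.3311, 0.1492]
orientation: [-0.0, 1.0, -0.027, -0.0]
wrist_force: [1.2, -0.6, -2.6]
gripper_width: 0.0501
grip_force: 24.9
```

send_rows --increments '[[[0,0,0.02],[0,0,0]],[[0,0,0],[0,0,0]],[[0,0,0],[0,0,0]]]'

```text
time: 21.55
ee_pos: [0.505, -0.3312, 0.1484]
orientation: [0.0, 1.0, -0.027, 0.0]
wrist_force: [1.9, -0.7, 0.4]
gripper_width: 0.05
grip_force: 24.9
```

send_rows --increments '[[[0,0,0.02],[0,0,0]],[[0,0,0],[0,0,0]],[[0,0,0],[0,0,0]]]'

```text
time: 21.92
ee_pos: [0.5053, -0.3313, 0.148]
orientation: [0.0, 1.0, -0.027, 0.001]
wrist_force: [0.9, 0.4, 5.9]
gripper_width: 0.05
grip_force: 24.9
```

```bash
python3 -c "
from h import *; plan(.505,-.331,.148,-93.1)"
```

```text
t 21.93 p [ 0.5053 -0.3313  0.148 ] yaw -93.1 turn units [ 0.005 -0.01   0.   ] shift units [-0.006 -0.004  0.   ] F [0.9 0.4 5.9] w 0.05 g 24.9
```

send_rows --increments '[[[0,0,0.01],[0,0,0]],[[0,0,0],[0,0,0]],[[0,0,0],[0,0,0]]]'

```text
time: 22.3
ee_pos: [0.5054, -0.3313, 0.148]
orientation: [0.001, 1.0, -0.027, 0.001]
wrist_force: [-0.9, 0.8, 10.2]
gripper_width: 0.0496
grip_force: 24.9
```

Firmly seated: the force rises with no further descent. I ease off, release and rise.

send_rows --increments '[[[0,0,-0.02],[0,0,0]],[[0,0,0],[0,0,0]]]'

```text
time: 22.55
ee_pos: [0.5052, -0.3312, 0.1481]
orientation: [0.0, 1.0, -0.027, 0.001]
wrist_force: [1.7, 0.1, 5.1]
gripper_width: 0.0496
grip_force: 24.9
```

send_rows --increments '[[[0,0,0],[0,0,0]],[[0,0,0],[0,0,0]],[[0,0,0],[0,0,0]],[[0,0,0],[0,0,0]],[[0,0,0],[0,0,0]]]' --grip 0.8

```text
time: 23.18
ee_pos: [0.5045, -0.3312, 0.1475]
orientation: [-0.0, 1.0, -0.027, -0.0]
wrist_force: [0.7, -0.0, 0.0]
gripper_width: 0.0779
grip_force: 0.0
```

send_rows --increments '[[[0,0,-0.1],[0,0,0]],[[0,0,-0.2],[0,0,0]],[[0,0,-0.3],[0,0,0]],[[0,0,-0.4],[0,0,0]],[[0,0,-0.4],[0,0,0]],[[0,0,-0.4],[0,0,0]],[[0,0,-0.2],[0,0,0]],[[-0.4,0,0],[0,0,0]],[[-0.5,0,0],[0,0,0]],[[-0.5,0,0],[0,0,0]]]'

```text
time: 24.42
ee_pos: [0.4198, -0.3264, 0.2677]
orientation: [-0.0, 1.0, -0.027, -0.0]
wrist_force: [0.7, -0.3, 0.5]
gripper_width: 0.0784
grip_force: 0.0
```

```bash
python3 -c "
from h import *; plan(.505,-.331,.148,-93.1)
from rig import viewer
for n in('scene','top'):
    c=viewer.capture(n); P=cloud(c); b=blue(c)&(P[...,0]>.4)&(P[...,0]<.6)&(abs(P[...,1]+.33)<.1); m=b&(P[...,2]>.165);print(n,b.sum(),m.sum())
    if m.sum()>9: print(np.nanpercentile(P[b],[1,50,99],axis=0),rect(P[m]))
    X,Y,Z=P[...,0],P[...,1],P[...,2]
    for l,h,ya,yb in((.1,.12,.1,.26),(.1,.12,.28,.45)):
        k=(X>.3)&(X<.6)&(Y>ya)&(Y<yb)&(Z>l)&(Z<h); print(rect(P[k]) if k.sum()>9 else 0)
    cv2.imwrite(f'pics/{n}6.png',c['image'])"
```

```text
t 24.43 p [ 0.4198 -0.3264  0.2677] yaw -93.1 turn units [-0.001  0.     0.   ] shift units [1.422 0.    1.994] F [ 0.7 -0.3  0.5] w 0.0784 g 0.0
scene 695 244
[[ 0.48491041 -0.34768465  0.07040144]
 [ 0.49343029 -0.31595166  0.15184266]
 [ 0.52236247 -0.30206775  0.17546545]] (array([ 503., -327.]), array([48.3, 36.2]), 89.9)
(array([498.7, 213. ]), array([73.6, 75.9]), 40.1)
(array([451.6, 356.1]), array([ 63.5, 103.5]), 18.5)
top 492 365
[[ 0.48783579 -0.35355953  0.07801743]
 [ 0.50506829 -0.32036308  0.17364026]
 [ 0.52399859 -0.30565066  0.17851232]] (array([ 505.1, -330.5]), array([48.9, 35.1]), 89.6)
(array([501.3, 210.3]), array([73.6, 73.8]), 46.7)
(array([453.6, 353.3]), array([ 61.5, 103.4]), 18.9)
```

View pics/scene6.png

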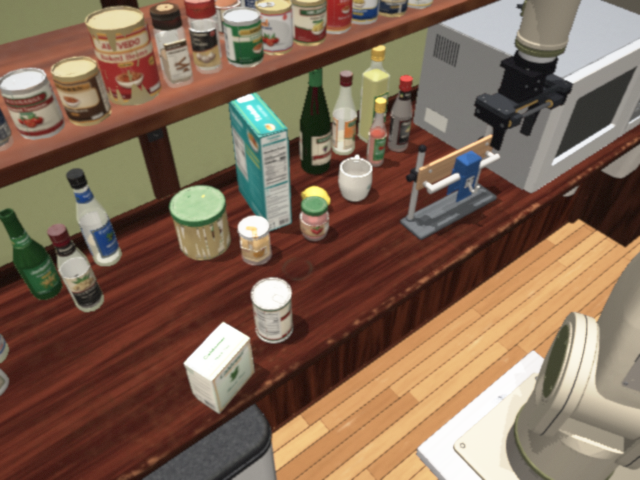

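The saddle hangs seated at mid-bar (467,175), and its crest top at z≈0.177 matches the bar's height. The box and tin have not moved and the robot is clear.

```bash
python3 -c "
from rig import ticket; print(ticket.finish_job())"
```

```text
the job is handed in; nothing more can be done
None
```

I handed the job in at about 24 s: the saddle hook stood free in the open first, then was draped over the middle of the bar, where it hangs fully seated with its steel hook to the front. The box and tin measured unmoved, and the jars were never approached.

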